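# Try out the folding lid stay of a weight case

## Robot

A 6-joint arm with a two-finger parallel gripper is mounted at the origin on the work surface. World frame = base frame: x ahead of the robot, y to its left, z up, the work surface at z = 0. Lengths are in m, angles in degrees, forces in N, time in s.
With the tool pointing down it reaches from about 0.4 to 0.825 m from the base axis. Payload 7 kg.
Tool frame: the origin (TCP) lies at the very end of the fingers, on their centre line; the grasp point (between the pads) lies 19 mm behind it (r.grasp_offset is the z of the grasp point in the tool frame, in m); z points along the fingers, y is the direction in which the jaws open and shut (so a half turn about z gives the same grasp; the last joint's range is limited). The gripper opens to 88 mm and grips with 3 to 60 N. Pads are 19 mm wide; open, the fingers measure 130 mm over their backs; the gripper's body (78 mm by 193 mm) begins 47 mm behind the grasp point.
Start: joints at [-59.467, 20.546, 0.682, 0, -70.136, -16.507], TCP at [0.164, -0.655, 0.227] pointing down, gripper open.
Joint ranges: [-176.03, 176.03], [-82.01, 121.73], [-58.28, 71.71], [-173.87, 95.51], [-174.79, -0.11], [-173.66, 173.66]. Speed limits (degrees/s): [136.94, 136.94, 172.46, 180, 180, 180].

## Interface

Orientations are given as [roll, pitch, yaw] about the fixed x, y, z axes, in that order (R = Rz(yaw) Ry(pitch) Rx(roll)).
In Python, from plant import r, capture, calibration, order gives the robot as it stands.
- The arm moves only by the tool servo_tool, never from a script. Its arguments are lists of equal length, an entry for each row: "grip": the closure, from -1 (fully open) to 1 (shut), so that 0 is half open; "translation": the shift along the tool's x, y, z in m, a list of three; "turn": the turn about the tool's z in rad. A call has 1 to 10 rows; each row is the pose to reach, as a shift and turn from the pose commanded when the call began, along the tool's axes at that moment; what a row does not reach only later rows make up. A row lasts 1/12 s, in which the tool goes at most 41.7 mm and 7.16 degrees, less where a joint would pass 70% of its speed; a pose out of reach is approached as far as the arm can. A call with a gripper value outside its range is refused whole. The fingers move at their own pace and stop on an object; "newtons" is the grip in N (left out, the last holds). Time passes only in rows, so rows that repeat a pose let the fingers close. It gives the time, the measured TCP pose, the force and the opening at its end, in the units of the state.
- r.get_state(): the state, without advancing time (a new reading comes with each control period).
- capture(name): name is "side" or "top"; returns (picture, depth): 384x512x3 uint8, blue, green, red; 384x512 float32, m along the optical axis (not along the pixel's ray), 0 where there is no reading.
- calibration(name): a dict with "fx", "fy", "cx", "cy" (pixels), "dist_coeffs" ([k1, k2, p1, p2, k3] as OpenCV has them; the pictures are not rectified), "view" (4x4, takes a point from world to camera coordinates). Camera axes: x right, y up, looking along -z (the intrinsics and any distortion apply to the point x, -y, -z); pixel columns grow to the right and rows downward; lengths in m; the calibration is good to about 2 mm. A picture is of the moment at which its call begins. calibration takes no time and is no camera call.
- order.close_job(): hands the job in, once; it reports no verdict.
The state is a dict: "time_s": time; "joints": joint angles; "qd": joint speeds; "joint_torque": joint torques, N m; "tcp_pos": TCP position; "eef_rot": TCP orientation; "contact_force": force on the tool from outside, world axes, zero at the start; "moment": the same for the moment, N m; "gripper_width": finger opening in m.
Only numpy, scipy, OpenCV 4.12 (cv2) and the standard library are available. Lean on these libraries where they do the work, as an engineer would, in place of code of your own. Each camera call takes 0.05 s, during which the arm holds its last target.

## Task

The folding stay of the larger weight case (the one with a jointed steel brace on its side) has been repaired: try it out. Lift the lid by its front handle until the stay goes straight and locks, and take the hand off so that the lid stands on the stay alone; then, by the finger bar at the stay's knee, press the knee down and back towards the hinge, which lifts the lid slightly past the lock and folds the stay, and let the lid come down fully shut.

Things in the scene. Friction and masses are not known exactly. Their poses are not given: they have to be found in the camera images.
- case: The larger of two grey weight cases, fixed: 160 deep (x) x 220 wide (y) x 100 mm tall, 122 with its lid. Origin: centre of its underside; -x is the front (handle, towards the robot), +y the side with the stay, z up. Lid hinge line: along y at x = 80, z = 100 mm. Weights stand inside and beside it. The smaller case (130 x 150 x 75 mm) has no stay and is not used.
- case_lid (a joint): Lid angle, rad: 0 shut, 1.328 standing on the locked stay, 1.361 the most the stay allows (bars in line). Let go above about 1.25, the sprung knee pushes on past straight and locks by itself within 1 s; let go lower, the lid falls shut in 1 to 4 s, slowed by a damper. Lid 0.3 to 0.65 kg. Locked, it cannot be shut by pushing the lid.
- handle (a point): Middle of the lid's handle: round bar 12 mm thick, 120 long, along the case's y, held at both ends 50 mm in front of the lid edge (44 mm clear: open fingers to about 40). In the case frame, shut: x -130, y 0, z 110 mm; it turns with the lid about the hinge (radius 210). Gripped front and back from above, it turns between the fingers, so the hand can keep pointing down.
- tab (a point): Point on the axis of the finger bar at the stay's knee: round, 12 mm thick, sideways from y = 114 to 184 mm; point at y = 165, where a hand pointing down clears the lid. Case frame x, z (mm): lid shut -24, 23; locked -7, 139; straight 0, 132; then pressed down through 7, 124; 16, 102; 18, 85. Press on its top and front, 1 to 4 N; below z = 85 the lid's weight folds it on, above it may spring back.

How it is judged (in metres and radians):
On the way, in this order (a step that is already met when the one before it is completed fails the run):
1. the lid stands open on the locked stay with the hand off it (value of joint case_lid above 1.3 rad and z of tab in the frame of case above 0.135 m and contact force between each of the fingers, the arm and case below 0.2 N), for 0.3 s.
2. the stay is folded: its knee has gone back past straight and down (z of tab in the frame of case below 0.1 m), for 0.05 s.
At the end, for the whole second after the job is handed in: the larger case's lid is shut to within 3 degrees and at rest, after it has stood on the locked stay with the hand off it (lid above 74.5 degrees, knee past straight, for 0.3 s) and the stay has been folded (value of joint case_lid below 0.05 rad and velocity of joint case_lid between -0.05 and 0.05 rad/s); the robot touches nothing.
It also fails if it takes over 58 s, if anything falls off the work surface, if the arm or the gripper's body presses on something with over 40 N, if the wrist force passes 120 N, or if a joint passes its speed limit or range.

## Working session

There is one attempt and no reset: what is moved stays moved. The work goes in short steps, Python scripts to look and compute and a tool call to move; the robot and the scene stay as the last step left them, time stands still between calls to the robot, and variables do not carry over. Pictures are saved under pics/ and viewed, and the job is handed in when it is done.

Besides the shell and the picture viewer there is one more tool, called after "Call:" as name(argument=value, ...) on one line, values as JSON. servo_tool: Moves the arm, as the interface text tells. Its arguments: {"type":"object","properties":{"grip":{"type":"array","items":{"type":"number"}},"translation":{"type":"array","items":{"type":"array","items":{"type":"number"}}},"turn":{"type":"array","items":{"type":"number"}},"newtons":{"type":"number"}},"required":["grip","translation","turn"]}

```bash
mkdir -p pics; ls
python3 - <<'E'
from plant import r,capture,calibration
import cv2,numpy as np
s=r.get_state();print({k:np.round(v,3) for k,v in s.items()}, r.grasp_offset)
for n in("side","top"):
    p,d=capture(n);cv2.imwrite(f"pics/{n}0.png",p);np.save(f"{n}0.npy",d);np.save(f"{n}0p.npy",p)
    c=calibration(n);print(n,{k:np.round(v,4).tolist() for k,v in c.items()})
E
```

```text
pics
{'time_s': np.float64(0.0), 'joints': array([-5.9466e+01,  2.0591e+01,  6.3500e-01, -2.1000e-02, -7.0135e+01,
       -1.6505e+01]), 'qd': array([ 0.013, -0.008, -0.006,  0.038, -0.034, -0.038]), 'joint_torque': array([-1.0000e-03, -5.8271e+01,  2.9304e+01,  6.9970e+00,  7.0000e-03,
       -0.0000e+00]), 'tcp_pos': array([ 0.163, -0.654,  0.226]), 'eef_rot': array([ 1.79907e+02, -7.00000e-03, -1.65978e+02]), 'contact_force': array([ 0.46 ,  0.339, -0.1  ]), 'moment': array([ 0.008, -0.022, -0.02 ]), 'gripper_width': np.float64(0.087)} -0.0188
side {'fx': 350.3739, 'fy': 350.3739, 'cx': 260.0934, 'cy': 188.6901, 'dist_coeffs': [-0.0698, 0.0, 0.0, 0.0, 0.0], 'view': [[1.0, 0.0074, 0.0011, -0.5309], [-0.0063, 0.7483, 0.6633, -0.0451], [0.0041, -0.6633, 0.7483, -0.7971], [0.0, 0.0, 0.0, 1.0]]}
top {'fx': 355.6334, 'fy': 355.6334, 'cx': 252.1272, 'cy': 194.6133, 'dist_coeffs': [-0.083, 0.0, 0.0, 0.0, 0.0], 'view': [[-0.0525, -0.9986, -0.0029, 0.0218], [0.9746, -0.0519, 0.218, -0.5635], [-0.2178, 0.0086, 0.976, -0.7481], [0.0, 0.0, 0.0, 1.0]]}
```

View pics/side0.png

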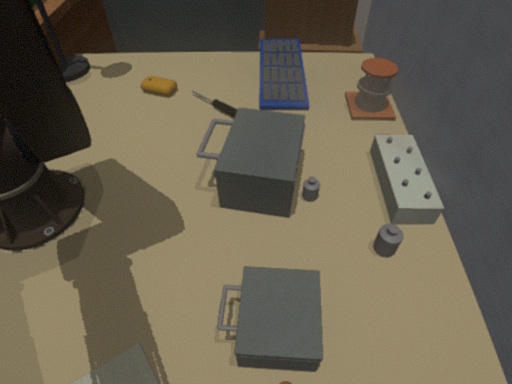

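View pics/top0.png

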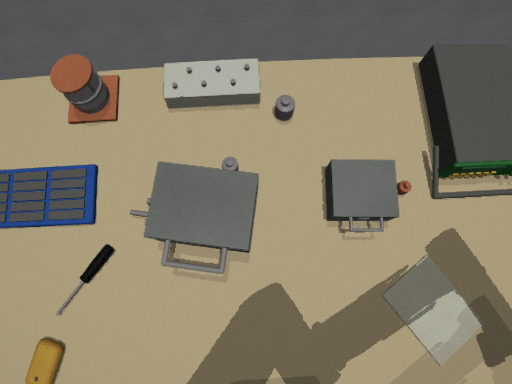

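The top view shows the large case's lid with corners near (155,163), (258,175), (250,250) and (146,237). Its handle bar is around (195,267) and the finger bar around (140,213). I'll localise it from the depth points on the lid top.

```bash
cat > h.py <<'E'
import cv2,numpy as np
from plant import r,capture,calibration
def cloud(n,d):
    c=calibration(n);K=np.array([[c["fx"],0,c["cx"]],[0,c["fy"],c["cy"]],[0,0,1]])
    v,u=np.mgrid[0:384,0:512]
    p=cv2.undistortPoints(np.stack([u,v],-1).reshape(-1,1,2).astype(np.float64),K,np.array(c["dist_coeffs"],float)).reshape(384,512,2)
    P=np.stack([p[...,0]*d,-p[...,1]*d,-d],-1)
    V=np.array(c["view"]);return (P-V[:3,3])@V[:3,:3]
E
python3 - <<'E'
from h import *
for n in("top","side"):
    d=np.load(n+"0.npy");W=cloud(n,d)
    m=((abs(W[...,2]-.122)<.006)&(d>0)&(W[...,0]<.9)).astype(np.uint8)
    k,l,st,ce=cv2.connectedComponentsWithStats(m)
    for i in range(1,k):
        if st[i,4]>800:
            q=W[l==i][:,:2].astype(np.float32);rc=cv2.minAreaRect(q*1000);print(n,ce[i],rc,np.median(W[l==i][:,2]))
            print(cv2.boxPoints(rc).round(1).tolist())
    m=((W[...,2]>.1)&(W[...,2]<.116)&(d>0)); 
    # handle pixels
    R=[(160,235,232,275),(195,115,235,165)][n=="side"]
    mm=np.zeros_like(m);mm[R[1]:R[3],R[0]:R[2]]=1
    q=W[m&mm];print(n,len(q));print(cv2.minAreaRect((q[:,:2]*1000).astype(np.float32)), q.mean(0))
d=np.load("top0.npy");W=cloud("top",d);print(W[213,134:150].round(3))
E
```

```text
top [201.58120677 207.52766516] ((510.15380859375, 106.06813049316406), (224.06124877929688, 217.82843017578125), 79.56385040283203) 0.12312335281841949
[[382.70001220703125, 15.600000381469727], [597.0, -23.799999237060547], [637.5999755859375, 196.5], [423.29998779296875, 236.0]]
top 336
((429.2727355957031, 123.78399658203125), (143.9927215576172, 54.5338020324707), 79.92367553710938) [0.42086064 0.12221239 0.11379182]
side [262.16288253 144.64323791] ((521.8234252929688, 103.22370910644531), (224.77076721191406, 193.50233459472656), 80.66664123535156) 0.1222604847192178
[[408.1000061035156, 8.0], [599.0999755859375, -23.399999618530273], [635.5, 198.39999389648438], [444.6000061035156, 229.8000030517578]]
side 279
((427.1611328125, 120.53160858154297), (130.97447204589844, 52.143558502197266), 78.9868392944336) [0.4199883  0.11279327 0.11312784]
[[0.541 0.273 0.03 ]
 [0.541 0.27  0.033]
 [0.542 0.27  0.027]
 [0.541 0.266 0.03 ]
 [0.541 0.263 0.031]
 [0.541 0.261 0.031]
 [0.541 0.26  0.028]
 [0.54  0.257 0.031]
 [0.54  0.254 0.032]
 [0.54  0.251 0.031]
 [0.541 0.25  0.028]
 [0.54  0.247 0.031]
 [0.54  0.245 0.029]
 [0.539 0.242 0.032]
 [0.522 0.213 0.123]
 [0.522 0.211 0.123]]
```

Run:
```python
from h import *
d=np.load("top0.npy");W=cloud("top",d)
for c in [(425,60),(490,60),(450,110),(490,110),(440,160),(490,160),(436,195),(490,195),(80,75),(400,190),(360,190)]: print(c,W[c[1],c[0]].round(3))
# refine lid only (exclude handle): median edge via case frame
o=np.array([.5374,.1013])
for n in("top","side"):
  d=np.load(n+"0.npy");W=cloud(n,d)
  m=(abs(W[...,2]-.1225)<.006)&(d>0)&(np.hypot(W[...,0]-.53,W[...,1]-.1)<.2)
  m=cv2.morphologyEx(m.astype(np.uint8),cv2.MORPH_OPEN,np.ones((15,15)))>0
  q=W[m][:,:2];rc=cv2.minAreaRect((q*1000).astype(np.float32));print(n,rc)
```

```text
(425, 60) [ 0.905 -0.48   0.048]
(490, 60) [ 0.871 -0.624  0.098]
(450, 110) [ 0.736 -0.488  0.098]
(490, 110) [ 0.734 -0.591  0.098]
(440, 160) [ 0.635 -0.48   0.028]
(490, 160) [ 0.608 -0.562  0.099]
(436, 195) [ 0.549 -0.461  0.015]
(490, 195) [ 0.543 -0.608  0.011]
(80, 75) [0.85  0.374 0.139]
(400, 190) [ 0.563 -0.365  0.031]
(360, 190) [ 0.559 -0.252  0.075]
top ((536.1558227539062, 100.50083923339844), (220.02667236328125, 164.15013122558594), 79.63229370117188)
side ((535.5741577148438, 102.35136413574219), (222.716064453125, 166.32444763183594), 79.7175064086914)
```

```bash
cat > go.py <<'E'
# usage: go.py x y z yaw  -> tool-frame shift & turn from measured pose ; go.py case cx cy cz yaw(mm)
import sys
from h import *
from scipy.spatial.transform import Rotation as Ro
O=np.array([.5374,.1013]);PSI=np.deg2rad(-10)
def case(x,y,z): 
    c,s=np.cos(PSI),np.sin(PSI); return np.array([O[0]+(c*x-s*y)/1e3,O[1]+(s*x+c*y)/1e3,z/1e3])
if __name__=="__main__":
    s=r.get_state();R=Ro.from_euler("xyz",s["eef_rot"],degrees=True)
    print(s["time_s"],s["tcp_pos"],s["eef_rot"],s["contact_force"].round(2),s["gripper_width"])
    a=sys.argv[1:]
    while a:
        t=a[0]=="c"; 
        if t:a=a[1:]
        x,y,z,yaw=map(float,a[:4]);a=a[4:]
        p=case(x,y,z) if t else np.array([x,y,z])
        dy=(s["eef_rot"][2]-yaw+180)%360-180
        print(p.round(4),"shift",(R.inv().apply(p-s["tcp_pos"])).round(4),"turn",round(np.deg2rad(dy),3))
E
python3 go.py .40 -.35 .3 -166  c -130 0 200 -100
```

```text
0.1 [ 0.16346722 -0.65445681  0.22572649] [ 1.79915282e+02 -6.01300174e-03 -1.65980275e+02] [0.59 0.41 0.27] 0.08782253220872896
[ 0.4  -0.35  0.3 ] shift [-0.3032  0.2382 -0.074 ] turn 0.0
[0.4094 0.1239 0.2   ] shift [-0.4271  0.6955  0.0267] turn -1.152
```

```bash
sed -i 's/O=np.*$/O=np.array([.5366,.1014]);PSI=np.deg2rad(-10.3)/' go.py; python3 go.py .44 -.30 .25 -130
```

```text
0.1 [ 0.16346722 -0.65445681  0.22572649] [ 1.79915282e+02 -6.01300174e-03 -1.65980275e+02] [0.59 0.41 0.27] 0.08782253220872896
[ 0.44 -0.3   0.25] shift [-0.3542  0.2769 -0.0239] turn -0.628
```

Call:
servo_tool(grip=[0.1, 0.1, 0.1, 0.1, 0.1, 0.1, 0.1, 0.1, 0.1, 0.1], translation=[[-0.035, 0.028, -0.003], [-0.07, 0.056, -0.006], [-0.105, 0.084, -0.009], [-0.14, 0.11, -0.012], [-0.175, 0.138, -0.015], [-0.21, 0.166, -0.018], [-0.245, 0.194, -0.02], [-0.28, 0.222, -0.022], [-0.315, 0.25, -0.024], [-0.354, 0.277, -0.024]], turn=[-0.06, -0.12, -0.18, -0.24, -0.3, -0.36, -0.42, -0.48, -0.54, -0.63])

```text
time_s: 0.93
tcp_pos: [0.4189, -0.3242, 0.2503]
eef_rot: [-180.0, 0.0, -129.7]
contact_force: [0.9, -0.9, -0.6]
gripper_width: 0.0399
```

```bash
python3 go.py c -130 0 200 -100.3
```

```text
0.9333 [ 0.41892547 -0.32415866  0.2503159 ] [-1.79983119e+02  1.42581276e-02 -1.29733340e+02] [ 0.94 -0.91 -0.56] 0.039940764175705176
[0.4087 0.1246 0.2   ] shift [-0.3386  0.2948  0.0503] turn -0.514
```

Call:
servo_tool(grip=[0.1, 0.1, 0.1, 0.1, 0.1, 0.1, 0.1, 0.1, 0.1, 0.1], translation=[[-0.03, 0.028, 0.0], [-0.06, 0.057, 0.0], [-0.09, 0.086, 0.0], [-0.12, 0.115, 0.0], [-0.15, 0.144, 0.0], [-0.18, 0.173, 0.0], [-0.21, 0.202, 0.0], [-0.24, 0.231, 0.0], [-0.27, 0.26, 0.0], [-0.3, 0.289, 0.0]], turn=[-0.05, -0.1, -0.15, -0.2, -0.25, -0.3, -0.35, -0.4, -0.45, -0.514])

```text
time_s: 1.77
tcp_pos: [0.388, 0.0907, 0.2502]
eef_rot: [-180.0, 0.0, -100.3]
contact_force: [1.6, -0.4, -0.3]
gripper_width: 0.039
```

Call:
servo_tool(grip=[0.1, 0.1, 0.1], translation=[[0, 0, 0.02], [0, 0, 0.04], [0, 0, 0.04]], turn=[0, 0, 0])

```text
time_s: 2.02
tcp_pos: [0.3866, 0.0888, 0.2068]
eef_rot: [179.7, -0.2, -100.3]
contact_force: [-0.6, -0.7, -1.0]
gripper_width: 0.0393
```

```bash
python3 go.py c -130 0 91 -100.3 c -130 0 150 -100.3; python3 -c "
from h import *
p,d=capture('top');cv2.imwrite('pics/t1.png',p)
p,d=capture('side');cv2.imwrite('pics/s1.png',p)"
```

```text
2.0167 [0.38658556 0.08879663 0.20675341] [ 179.73964324   -0.18978187 -100.31821729] [-0.59 -0.69 -0.99] 0.03925086153079136
[0.4087 0.1246 0.091 ] shift [-0.0396 -0.0159  0.1156] turn -0.0
[0.4087 0.1246 0.15  ] shift [-0.0394 -0.0156  0.0566] turn -0.0
```

Call:
servo_tool(grip=[0.1, 0.1, 0.1, 0.1, 0.1], translation=[[-0.02, -0.008, 0], [-0.039, -0.016, 0.01], [-0.039, -0.016, 0.04], [-0.039, -0.016, 0.056], [-0.039, -0.016, 0.056]], turn=[0, 0, 0, 0, 0])

```text
time_s: 2.53
tcp_pos: [0.4108, 0.1229, 0.1521]
eef_rot: [179.8, -0.2, -100.5]
contact_force: [-0.9, 0.2, -0.2]
gripper_width: 0.0391
```

```bash
python3 go.py c -130 0 91 -100.3; python3 -c "
from h import *
p,d=capture('top');cv2.imwrite('pics/t2.png',cv2.resize(p[160:320,100:300],None,fx=3,fy=3))
p,d=capture('side');cv2.imwrite('pics/s2.png',cv2.resize(p[60:220,130:330],None,fx=3,fy=3))"
```

```text
2.5333 [0.41084865 0.12290656 0.15213785] [ 1.79828396e+02 -1.75722299e-01 -1.00543666e+02] [-0.86  0.2  -0.24] 0.03912840178608067
[0.4087 0.1246 0.091 ] shift [-0.0015  0.0023  0.0611] turn -0.004
```

View pics/s2.png

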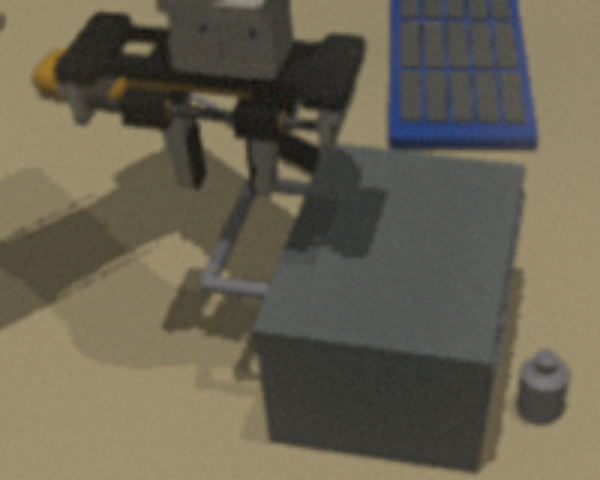

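View pics/t2.png

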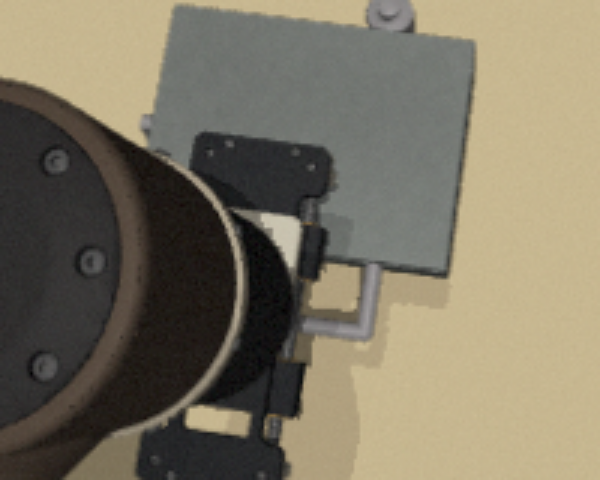

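The zoomed side view (s2) shows the fingertips straddling the handle bar front to back, at about (185,180) and (262,185) with the bar between them. The top view (t2) has the bar at (340,328) lined up with the finger gap. Next I'll descend and grip.

Call:
servo_tool(grip=[0.1, 0.1, 0.1, 0.1, 0.5, 1, 1, 1, 1, 1], translation=[[-0.001, 0.002, 0.02], [-0.001, 0.002, 0.04], [-0.001, 0.002, 0.06], [-0.001, 0.002, 0.061], [-0.001, 0.002, 0.061], [-0.001, 0.002, 0.061], [-0.001, 0.002, 0.061], [-0.001, 0.002, 0.061], [-0.001, 0.002, 0.061], [-0.001, 0.002, 0.061]], turn=[0, 0, 0, 0, 0, 0, 0, 0, 0, 0], newtons=20)

```text
time_s: 3.47
tcp_pos: [0.4091, 0.1262, 0.0939]
eef_rot: [179.9, 0.1, -100.5]
contact_force: [-11.8, 4.7, 11.0]
gripper_width: 0.0112
```

```bash
python3 go.py; python3 -c "
import numpy as np
for t in np.arange(0.1,1.34,.0815):
  print(round(t,3), 'ty',round(-(-210*np.cos(t)+10*np.sin(t)+210)/1e3,4),'tz',round(-(210*np.sin(t)+10*np.cos(t)-10)/1e3,4))"
```

```text
3.4667 [0.40913426 0.12622907 0.09389193] [ 1.79934811e+02  7.26852909e-02 -1.00471323e+02] [-11.85   4.67  10.96] 0.011201871553958341
0.1 ty -0.002 tz -0.0209
0.182 ty -0.0053 tz -0.0377
0.263 ty -0.0098 tz -0.0543
0.344 ty -0.0157 tz -0.0703
0.426 ty -0.0229 tz -0.0859
0.507 ty -0.0313 tz -0.1008
0.589 ty -0.0409 tz -0.115
0.67 ty -0.0517 tz -0.1283
0.752 ty -0.0635 tz -0.1408
0.833 ty -0.0762 tz -0.1522
0.915 ty -0.0899 tz -0.1625
0.996 ty -0.1043 tz -0.1717
1.078 ty -0.1195 tz -0.1797
1.16 ty -0.1352 tz -0.1865
1.241 ty -0.1515 tz -0.1919
1.322 ty -0.1681 tz -0.196
```

Call:
servo_tool(grip=[1, 1, 1, 1, 1, 1, 1, 1, 1, 1], translation=[[0, 0.001, -0.01], [0, -0.001, -0.021], [0, -0.003, -0.03], [0, -0.005, -0.039], [0, -0.007, -0.047], [0, -0.009, -0.055], [0, -0.012, -0.064], [0, -0.015, -0.072], [0, -0.0185, -0.08], [0, -0.022, -0.088]], turn=[0, 0, 0, 0, 0, 0, 0, 0, 0, 0], newtons=20)

```text
time_s: 4.3
tcp_pos: [0.4314, 0.122, 0.1816]
eef_rot: [180.0, 0.1, -100.4]
contact_force: [-0.7, 2.8, -3.7]
gripper_width: 0.0112
```

```bash
python3 go.py; python3 -c "
from h import *
p,d=capture('side');cv2.imwrite('pics/s3.png',cv2.resize(p[20:220,130:380],None,fx=3,fy=3))"
```

```text
4.3 [0.43143075 0.12201937 0.18160817] [ 1.79964277e+02  5.00402921e-02 -1.00436371e+02] [-0.66  2.79 -3.69] 0.011175351976030971
```

View pics/s3.png

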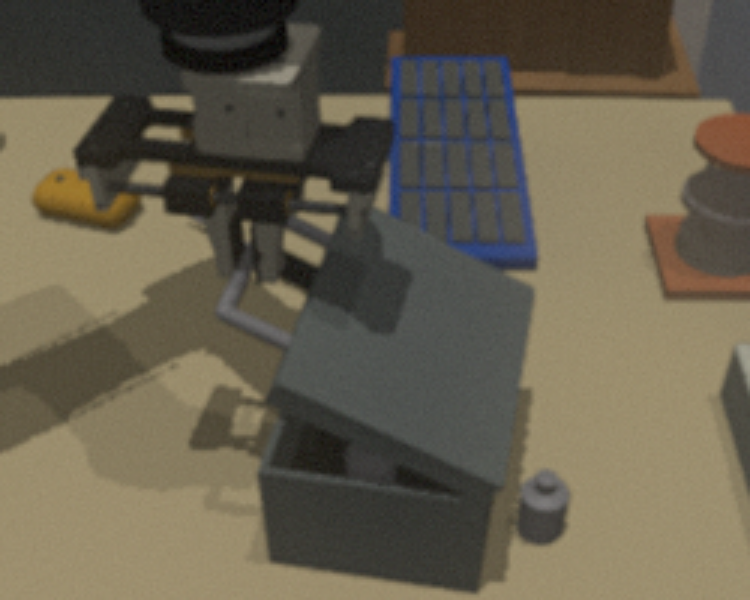

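The side picture (s3) shows the lid opening, with the handle held between the fingers at about (245,260).

Call:
servo_tool(grip=[1, 1, 1, 1, 1, 1, 1, 1, 1, 1], translation=[[0, -0.004, -0.007], [0, -0.008, -0.013], [0, -0.0125, -0.02], [0, -0.0175, -0.027], [0, -0.0225, -0.034], [0, -0.028, -0.0405], [0, -0.034, -0.047], [0, -0.04, -0.053], [0, -0.0465, -0.0588], [0, -0.0527, -0.0642]], turn=[0, 0, 0, 0, 0, 0, 0, 0, 0, 0])

```text
time_s: 5.18
tcp_pos: [0.4813, 0.1126, 0.2471]
eef_rot: [179.8, 0.0, -100.4]
contact_force: [-18.2, 6.1, 17.6]
gripper_width: 0.0112
```

```bash
python3 go.py c 80 0 100 -100.3
```

```text
5.1833 [0.48127713 0.11262881 0.24706631] [ 1.79817892e+02  4.95605992e-02 -1.00392281e+02] [-18.17   6.12  17.6 ] 0.01115090848645839
[0.6153 0.0871 0.1   ] shift [ 0.0011 -0.1369  0.1466] turn -0.002
```

Call:
servo_tool(grip=[1, 1, 1, 1, 1], translation=[[0, 0.002, -0.003], [0, -0.004, -0.008], [0, -0.01, -0.013], [0, -0.017, -0.018], [0, -0.025, -0.0225]], turn=[0, 0, 0, 0, 0])

```text
time_s: 5.6
tcp_pos: [0.5083, 0.1076, 0.268]
eef_rot: [179.9, -0.0, -100.4]
contact_force: [-3.5, 3.9, 0.7]
gripper_width: 0.011
```

```bash
python3 go.py c 80 0 100 -100.3;python3 -c "
from h import *
p,d=capture('side');cv2.imwrite('pics/s4.png',cv2.resize(p[20:220,130:380],None,fx=3,fy=3))"
```

```text
5.6 [0.5082947  0.10759593 0.26803437] [ 1.79949073e+02 -1.31125908e-02 -1.00421458e+02] [-3.53  3.86  0.74] 0.010977145198062675
[0.6153 0.0871 0.1   ] shift [ 0.0008 -0.1091  0.1679] turn -0.002
```

View pics/s4.png

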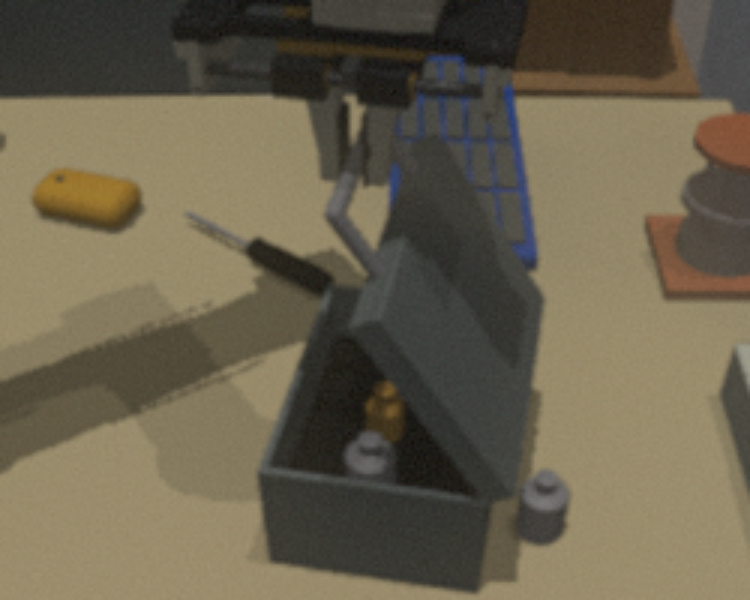

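Call:
servo_tool(grip=[1, 1, 1, 1, 1], translation=[[0, -0.008, -0.0045], [0, -0.016, -0.0086], [0, -0.024, -0.012], [0, -0.032, -0.0154], [0, -0.04, -0.0183]], turn=[0, 0, 0, 0, 0])

```text
time_s: 6.07
tcp_pos: [0.5481, 0.1001, 0.287]
eef_rot: [-180.0, 0.0, -100.4]
contact_force: [-2.3, 3.0, 2.8]
gripper_width: 0.0113
```

```bash
python3 go.py c 80 0 100 -100.3
```

```text
6.0667 [0.5481309  0.10014233 0.28695458] [-1.79963381e+02  1.13703876e-02 -1.00423547e+02] [-2.3   3.04  2.78] 0.011293803057549017
[0.6153 0.0871 0.1   ] shift [ 0.0007 -0.0683  0.187 ] turn -0.002
```

Call:
servo_tool(grip=[1, 1, 1, 1, 1], translation=[[0, -0.006, -0.0017], [0, -0.012, -0.0032], [0, -0.018, -0.0046], [0, -0.0226, -0.0056], [0, -0.0226, -0.0056]], turn=[0, 0, 0, 0, 0])

```text
time_s: 6.48
tcp_pos: [0.5716, 0.0958, 0.2929]
eef_rot: [-179.9, 0.0, -100.4]
contact_force: [-1.5, 2.1, 6.2]
gripper_width: 0.0113
```

```bash
python3 go.py c 80 0 100 -100.3;python3 -c "
from h import *
p,d=capture('top');cv2.imwrite('pics/t5.png',cv2.resize(p[110:310,60:310],None,fx=3,fy=3))
p,d=capture('side');cv2.imwrite('pics/s5.png',cv2.resize(p[20:220,130:380],None,fx=3,fy=3))"
```

```text
6.4833 [0.57156965 0.09584233 0.29285908] [-1.79851904e+02  3.79359767e-03 -1.00438721e+02] [-1.46  2.06  6.25] 0.011347086649531029
[0.6153 0.0871 0.1   ] shift [ 0.0007 -0.0441  0.193 ] turn -0.002
```

View pics/s5.png

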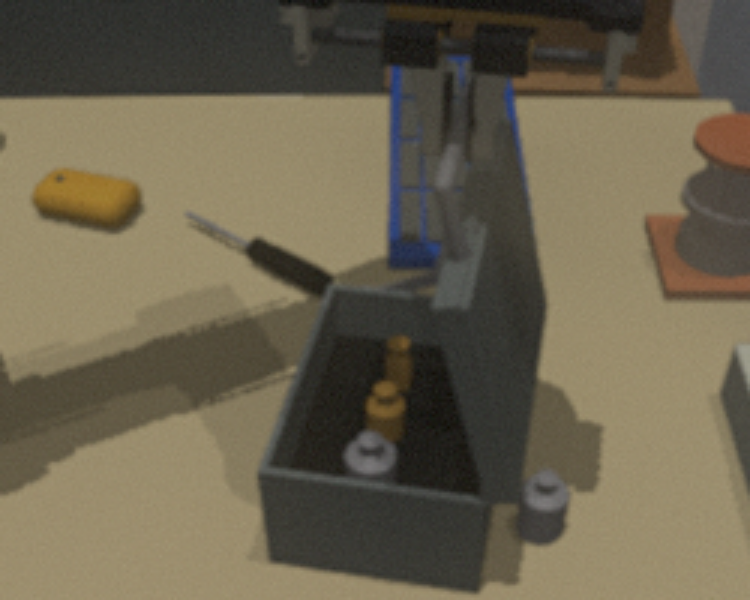

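View pics/t5.png

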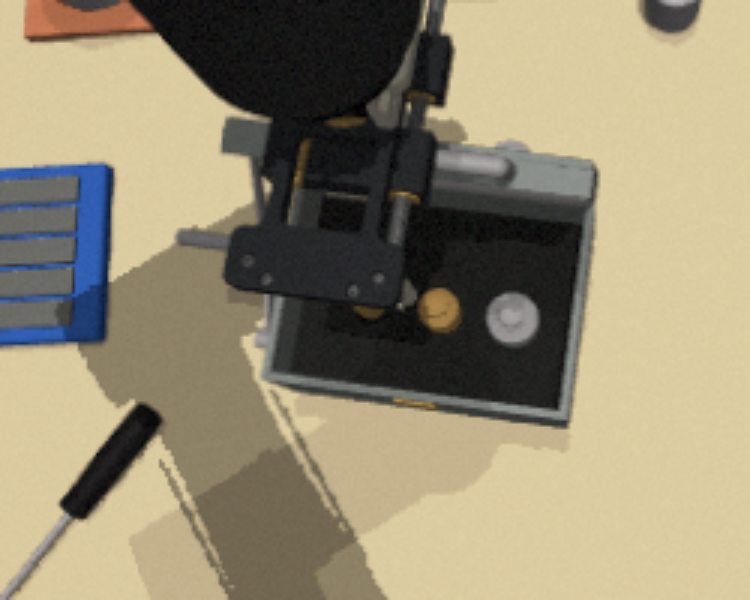

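Both views show the lid near vertical: the handle is in the fingers at about (450,170) in s5, and the finger bar at (190,237) in t5. I estimate the lid at about 1.31 rad, so I'll release.

Call:
servo_tool(grip=[0.0, -0.5, -0.5, -0.5, -0.5, -0.5, -0.5, -0.5, -0.5, -0.5], translation=[[0, 0, 0], [0, 0, 0], [0, 0, 0], [0, 0, 0], [0, 0, 0], [0, 0, -0.015], [0, 0, -0.03], [0, 0, -0.05], [0, 0, -0.065], [0, 0, -0.065]], turn=[0, 0, 0, 0, 0, 0, 0, 0, 0, 0])

```text
time_s: 7.42
tcp_pos: [0.5707, 0.0963, 0.3601]
eef_rot: [-179.7, 0.1, -100.4]
contact_force: [1.0, 0.4, 1.5]
gripper_width: 0.0652
```

```bash
python3 go.py c 80 0 100 -100.3;python3 -c "
from h import *
p,d=capture('top');cv2.imwrite('pics/t6.png',cv2.resize(p[110:310,60:310],None,fx=3,fy=3));np.save('top6.npy',d)
p,d=capture('side');cv2.imwrite('pics/s6.png',cv2.resize(p[20:220,130:380],None,fx=3,fy=3))"
```

```text
7.4167 [0.57072253 0.09629669 0.36005603] [-1.79748037e+02  1.06834107e-01 -1.00419247e+02] [0.96 0.36 1.51] 0.06515492943829729
[0.6153 0.0871 0.1   ] shift [ 0.0015 -0.0444  0.2603] turn -0.002
```

View pics/s6.png

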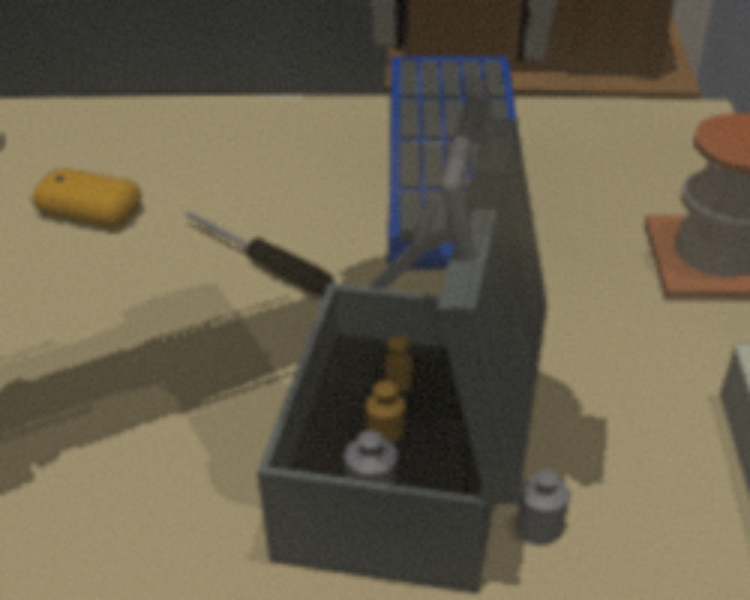

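View pics/t6.png

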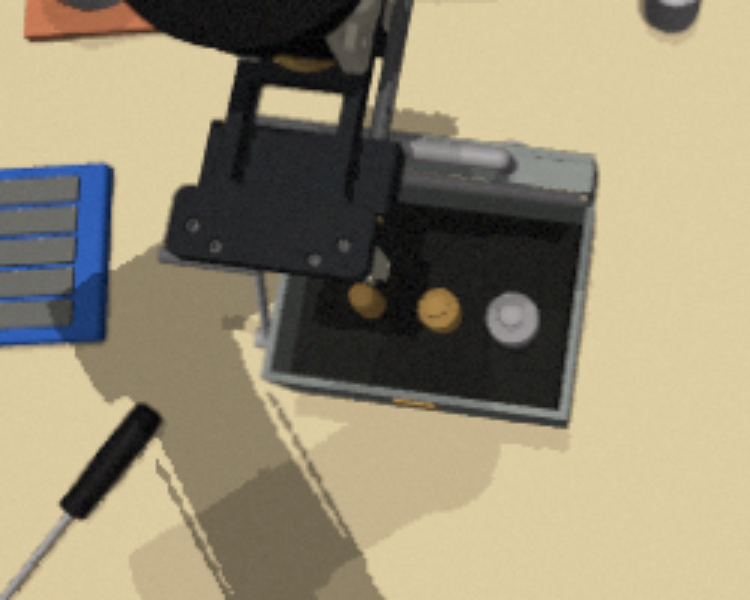

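The lid stands by itself (s6), and the finger bar has come forward to about (170,257) in t6. I'll move the hand aside, still high, and measure the tab.

```bash
python3 go.py c -100 170 360 -100.3 c -7 170 360 -100.3
```

```text
7.5167 [0.56962614 0.09638048 0.35687492] [-1.79968023e+02  4.11237097e-02 -1.00427526e+02] [-0.34  0.19 -0.01] 0.06572838394256418
[0.4686 0.2865 0.36  ] shift [-0.1687  0.1338 -0.0031] turn -0.002
[0.5601 0.2699 0.36  ] shift [-0.1689  0.0408 -0.003 ] turn -0.002
```

Call:
servo_tool(grip=[-0.5, -0.5, -0.5, 1, 1, 1, 1, 1], translation=[[-0.03, 0.025, 0], [-0.06, 0.05, 0], [-0.09, 0.075, 0], [-0.115, 0.1, 0], [-0.14, 0.12, 0], [-0.165, 0.14, 0], [-0.169, 0.16, 0], [-0.169, 0.16, 0]], turn=[0, 0, 0, 0, 0, 0, 0, 0])

```text
time_s: 8.18
tcp_pos: [0.4401, 0.293, 0.3554]
eef_rot: [179.9, -0.1, -100.3]
contact_force: [0.0, 0.1, 0.3]
gripper_width: 0.0381
```

```bash
python3 go.py c -7 170 180 -100.3
python3 - <<'E'
from h import *
p,d=capture('top');np.save('top7.npy',d);cv2.imwrite('pics/t7.png',cv2.resize(p[110:310,60:310],None,fx=3,fy=3))
p,d=capture('side');np.save('side7.npy',d);cv2.imwrite('pics/s7.png',cv2.resize(p[20:220,130:380],None,fx=3,fy=3))
E
```

```text
8.1833 [0.44011663 0.29302563 0.35544711] [ 1.79902002e+02 -5.86886541e-02 -1.00264920e+02] [0.01 0.09 0.28] 0.038120715297422544
[0.5601 0.2699 0.18  ] shift [ 0.0012 -0.1225  0.1752] turn 0.001
```

View pics/t7.png

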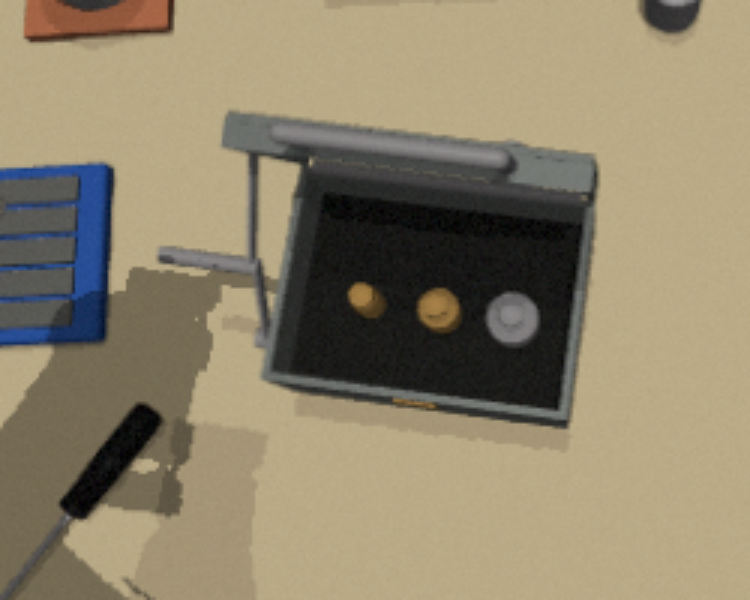

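View pics/s7.png

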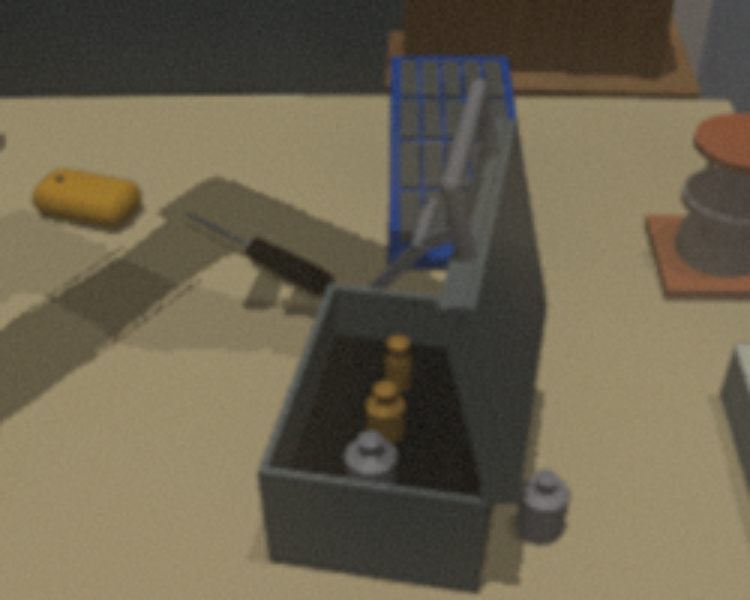

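The stay is locked in t7, with the bars bowed forward, and the finger bar runs from (165,253) to (257,265). I'll locate it with depth.

Run:
```python
from h import *
from go import O,PSI
d=np.load('top7.npy');W=cloud('top',d)
m=np.zeros(d.shape,bool);m[188:202,112:144]=1
m&=(W[...,2]>.11)&(W[...,2]<.16)&(d>0)
q=W[m];c,s=np.cos(PSI),np.sin(PSI);e=q[:,:2]-O
X=e@[c,s];Y=e@[-s,c]
print(len(q))
for lo in range(120,190,10):
    k=(Y*1e3>lo)&(Y*1e3<=lo+10)
    if k.any():print(lo,(X[k]*1e3).round(0).tolist(),np.median(q[k,2]).round(4),np.median(X[k]).round(4))
print(Y.max())
```

```text
188
120 [-2.0, -2.0, -2.0, -1.0, -5.0, -4.0, -4.0, -4.0, -4.0, -7.0, -7.0, -6.0, -6.0, -6.0, -10.0, -9.0, -9.0, -8.0, -8.0, -12.0, -11.0, -11.0, -10.0, -10.0, -10.0, -13.0, -12.0, -12.0, -12.0, -11.0] 0.1449 -0.0082
130 [-1.0, -4.0, -4.0, -4.0, -4.0, -3.0, -2.0, -6.0, -6.0, -6.0, -5.0, -5.0, -8.0, -8.0, -8.0, -7.0, -7.0, -10.0, -10.0, -10.0, -10.0, -12.0, -12.0, -12.0, -12.0, -13.0, -13.0] 0.1455 -0.0071
140 [-3.0, -2.0, -2.0, -2.0, -1.0, -5.0, -5.0, -4.0, -4.0, -8.0, -7.0, -7.0, -7.0, -9.0, -9.0, -9.0, -9.0, -8.0, -12.0, -11.0, -11.0, -11.0, -10.0, -13.0, -13.0, -13.0, -12.0] 0.1452 -0.0085
150 [-2.0, -1.0, -4.0, -4.0, -4.0, -4.0, -3.0, -7.0, -6.0, -6.0, -6.0, -5.0, -9.0, -8.0, -8.0, -8.0, -7.0, -11.0, -10.0, -10.0, -10.0, -12.0, -12.0, -12.0, -12.0] 0.1452 -0.0071
160 [-3.0, -3.0, -3.0, -3.0, -2.0, -6.0, -6.0, -5.0, -5.0, -5.0, -8.0, -8.0, -7.0, -7.0, -7.0, -10.0, -9.0, -9.0, -9.0, -9.0, -11.0, -11.0, -11.0, -11.0, -11.0, -13.0, -13.0, -12.0] 0.1448 -0.0077
170 [-3.0, -3.0, -2.0, -1.0, -5.0, -5.0, -4.0, -4.0, -3.0, -7.0, -7.0, -7.0, -6.0, -6.0, -9.0, -9.0, -9.0, -8.0, -11.0, -11.0, -10.0, -10.0, -10.0, -12.0, -12.0, -12.0, -12.0] 0.1451 -0.0074
180 [-3.0, -5.0, -9.0, -12.0] 0.145 -0.0071
0.1814461534686932
```

Call:
servo_tool(grip=[0.82, 0.82, 0.82, 0.82, 0.82, 0.82, 0.82, 0.82, 0.82, 0.82], translation=[[0.001, -0.03, 0], [0.001, -0.06, 0], [0.001, -0.09, 0.01], [0.001, -0.12, 0.04], [0.001, -0.1225, 0.075], [0.001, -0.1225, 0.11], [0.001, -0.1225, 0.14], [0.001, -0.1225, 0.165], [0.001, -0.1225, 0.175], [0.001, -0.1225, 0.175]], turn=[0, 0, 0, 0, 0, 0, 0, 0, 0, 0])

```text
time_s: 9.12
tcp_pos: [0.5623, 0.2664, 0.1784]
eef_rot: [179.8, -0.3, -100.5]
contact_force: [-0.1, 0.5, 0.0]
gripper_width: 0.0079
```

```bash
python3 go.py c -7 170 147 -100.3
python3 - <<'E'
from h import *
p,d=capture('top');cv2.imwrite('pics/t8.png',cv2.resize(p[110:310,60:310],None,fx=3,fy=3))
p,d=capture('side');cv2.imwrite('pics/s8.png',cv2.resize(p[20:220,130:380],None,fx=3,fy=3))
E
```

```text
9.1167 [0.5622817  0.26641707 0.17838511] [ 179.78424014   -0.2519059  -100.5092991 ] [-0.08  0.49  0.03] 0.007870253791082067
[0.5601 0.2699 0.147 ] shift [-0.0032  0.0027  0.0314] turn -0.004
```

View pics/s8.png

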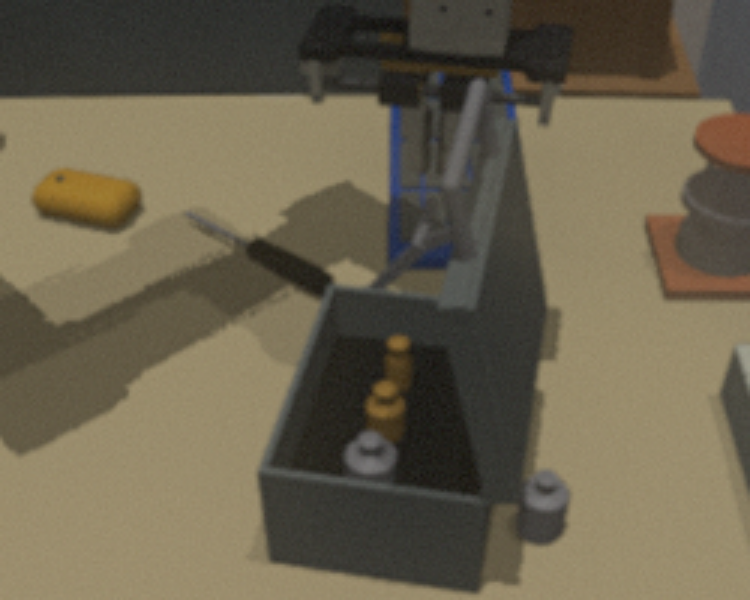

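View pics/t8.png

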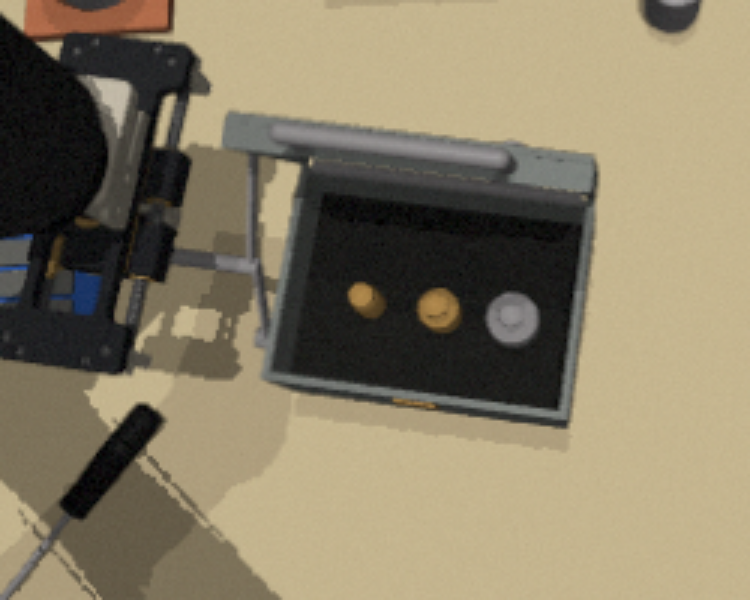

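The hand is beside the lid with clear space between them, and the finger gap is right above the bar: the bar meets the gripper at about (180,257) in t8.

Call:
servo_tool(grip=[0.82, 0.82, 0.82, 0.82, 0.82], translation=[[-0.001, 0.0025, 0.015], [-0.001, 0.0025, 0.025], [-0.001, 0.0025, 0.031], [-0.001, 0.0025, 0.031], [-0.001, 0.0025, 0.031]], turn=[0, 0, 0, 0, 0])

```text
time_s: 9.63
tcp_pos: [0.5611, 0.2698, 0.1511]
eef_rot: [-180.0, 0.0, -100.4]
contact_force: [0.6, -0.1, 1.0]
gripper_width: 0.008
```

```bash
python3 go.py c -7 170 143 -100.3 c 0 170 136.5 -100.3 c 7 170 128.5 -100.3 c 16 170 106.5 -100.3 c 18 170 89.5 -100.3 c 17 170 75 -100.3
```

```text
9.6333 [0.56107955 0.26979732 0.15113318] [-1.79978247e+02  3.03399640e-03 -1.00412745e+02] [ 0.56 -0.13  1.04] 0.0080440557353401
[0.5601 0.2699 0.143 ] shift [0.0001 0.001  0.0081] turn -0.002
[0.567  0.2687 0.1365] shift [ 0.     -0.006   0.0146] turn -0.002
[0.5739 0.2674 0.1285] shift [ 0.     -0.013   0.0226] turn -0.002
[0.5827 0.2658 0.1065] shift [ 0.     -0.022   0.0446] turn -0.002
[0.5847 0.2654 0.0895] shift [ 0.     -0.024   0.0616] turn -0.002
[0.5837 0.2656 0.075 ] shift [ 0.     -0.023   0.0761] turn -0.002
```

Call:
servo_tool(grip=[0.82, 0.82, 0.82, 0.82, 0.82, 0.82, 0.82, 0.82], translation=[[0, 0.001, 0.006], [0, 0.0, 0.01], [0, -0.003, 0.013], [0, -0.006, 0.0165], [0, -0.0095, 0.02], [0, -0.013, 0.024], [0, -0.016, 0.03], [0, -0.019, 0.037]], turn=[0, 0, 0, 0, 0, 0, 0, 0])

```text
time_s: 10.3
tcp_pos: [0.5812, 0.2667, 0.1143]
eef_rot: [-179.8, 0.1, -100.4]
contact_force: [2.5, -0.2, 7.4]
gripper_width: 0.0081
```

```bash
python3 go.py  c 16 170 106.5 -100.3 c 18 170 89.5 -100.3 c 17 170 75 -100.3;  python3 - <<'E'
from h import *
p,d=capture('top');cv2.imwrite('pics/t9.png',cv2.resize(p[110:310,60:310],None,fx=3,fy=3))
p,d=capture('side');cv2.imwrite('pics/s9.png',cv2.resize(p[20:220,130:380],None,fx=3,fy=3))
E
```

```text
10.3 [0.58119934 0.26670928 0.11431629] [-1.79848869e+02  9.41473202e-02 -1.00399922e+02] [ 2.53 -0.19  7.38] 0.008130725603581085
[0.5827 0.2658 0.1065] shift [ 0.0006 -0.0017  0.0078] turn -0.002
[0.5847 0.2654 0.0895] shift [ 0.0007 -0.0036  0.0248] turn -0.002
[0.5837 0.2656 0.075 ] shift [ 0.0007 -0.0026  0.0393] turn -0.002
```

View pics/t9.png

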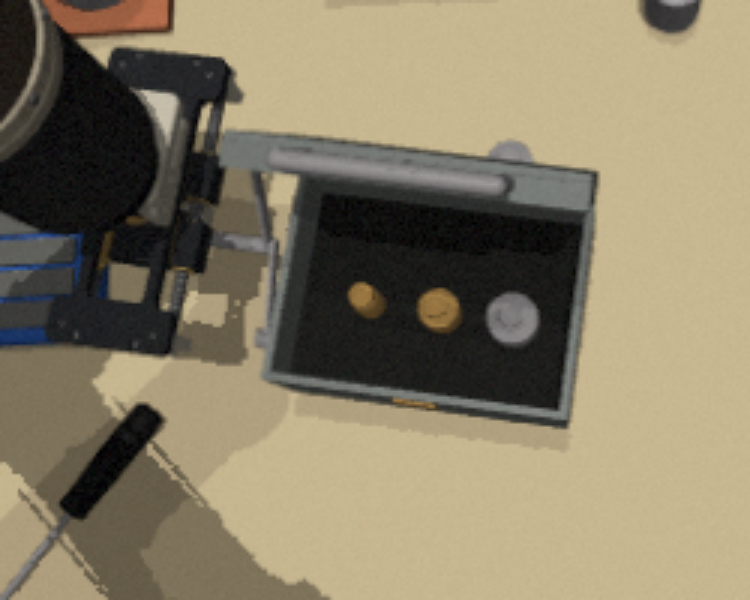

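View pics/s9.png

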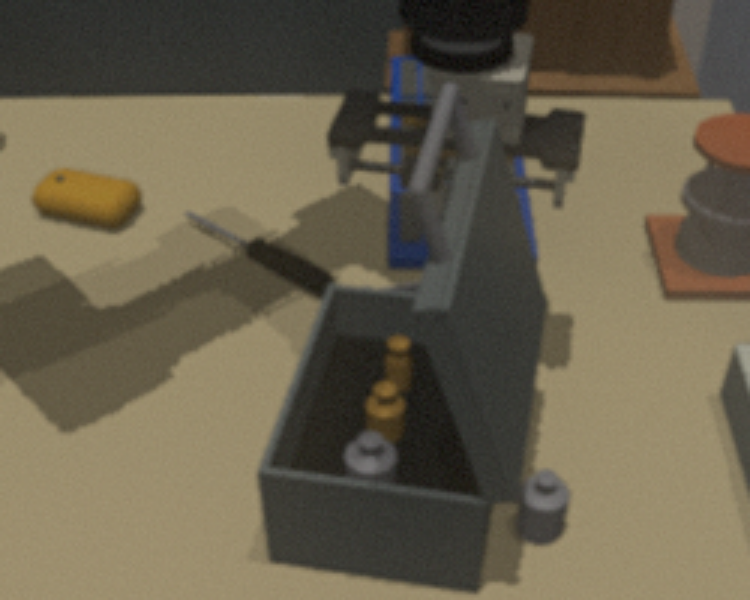

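The knee has gone past straight: the stay is bowed back at about (272,243) in t9 and the lid is starting down. I'll keep pressing.

Call:
servo_tool(grip=[0.82, 0.82, 0.82, 0.82, 0.82, 0.82, 0.82, 0.82], translation=[[0.0, -0.002, 0.007], [0.0, -0.003, 0.014], [0.0, -0.004, 0.021], [0.0, -0.004, 0.028], [0.0, -0.004, 0.034], [0.0, -0.003, 0.04], [0.0, -0.003, 0.045], [0.0, -0.003, 0.045]], turn=[0, 0, 0, 0, 0, 0, 0, 0])

```text
time_s: 11.07
tcp_pos: [0.5809, 0.2651, 0.0665]
eef_rot: [179.8, -0.1, -100.5]
contact_force: [-0.4, -0.2, -0.2]
gripper_width: 0.0082
```

```bash
python3 go.py;  python3 - <<'E'
from h import *
p,d=capture('top');cv2.imwrite('pics/t10.png',cv2.resize(p[110:310,60:310],None,fx=3,fy=3))
p,d=capture('side');cv2.imwrite('pics/s10.png',cv2.resize(p[20:220,130:380],None,fx=3,fy=3))
E
```

```text
11.0667 [0.58089242 0.26508012 0.06651336] [ 1.79823418e+02 -1.27153220e-01 -1.00461335e+02] [-0.43 -0.25 -0.21] 0.008224012768930993
```

View pics/s10.png

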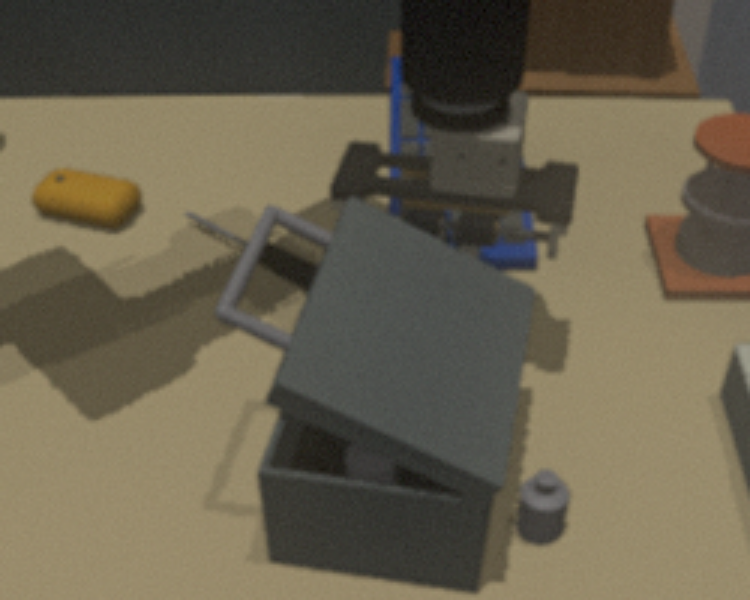

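The lid is closing by itself at roughly 0.45 rad (s10) and the hand is free of load. Next I'll withdraw upward.

Call:
servo_tool(grip=[0.82, 0.82, 0.82, 0.82, 0.82, 0.82, 0.82, 0.82, 0.82, 0.82], translation=[[0, 0, -0.02], [-0.005, 0, -0.05], [-0.01, 0, -0.08], [-0.02, 0, -0.11], [-0.03, 0, -0.14], [-0.03, 0, -0.17], [-0.03, 0, -0.2], [-0.03, 0, -0.2], [-0.03, 0, -0.2], [-0.03, 0, -0.2]], turn=[0, 0, 0, 0, 0, 0, 0, 0, 0, 0])

```text
time_s: 12.0
tcp_pos: [0.5873, 0.295, 0.268]
eef_rot: [179.9, -0.0, -100.4]
contact_force: [-0.5, 0.7, -0.0]
gripper_width: 0.0076
```

Call:
servo_tool(grip=[0.82, 0.82, 0.82, 0.82, 0.82, 0.82, 0.82, 0.82, 0.82, 0.82], translation=[[0, 0, 0], [0, 0, 0], [0, 0, 0], [0, 0, 0], [0, 0, 0], [0, 0, 0], [0, 0, 0], [0, 0, 0], [0, 0, 0], [0, 0, 0]], turn=[0, 0, 0, 0, 0, 0, 0, 0, 0, 0])

```text
time_s: 12.83
tcp_pos: [0.5879, 0.2952, 0.2686]
eef_rot: [-180.0, 0.0, -100.4]
contact_force: [-0.0, -0.3, -0.4]
gripper_width: 0.0075
```

Call:
servo_tool(grip=[0.82, 0.82, 0.82, 0.82, 0.82, 0.82, 0.82, 0.82, 0.82, 0.82], translation=[[0, 0, 0], [0, 0, 0], [0, 0, 0], [0, 0, 0], [0, 0, 0], [0, 0, 0], [0, 0, 0], [0, 0, 0], [0, 0, 0], [0, 0, 0]], turn=[0, 0, 0, 0, 0, 0, 0, 0, 0, 0])

```text
time_s: 13.67
tcp_pos: [0.5879, 0.2953, 0.2686]
eef_rot: [180.0, -0.0, -100.4]
contact_force: [0.6, -0.9, -0.1]
gripper_width: 0.008
```

Run:
```python
from h import *
p,d=capture('top');W0=cloud('top',np.load('top0.npy'));W=cloud('top',d)
cv2.imwrite('pics/t11.png',p)
print([(W[y,x].round(4).tolist(),W0[y,x].round(4).tolist()) for x,y in [(225,200),(235,240),(240,190),(213,268)]])
p,d=capture('side');cv2.imwrite('pics/s11.png',p)
W0=cloud('side',np.load('side0.npy'));W=cloud('side',d)
print([(W[y,x].round(4).tolist(),W0[y,x].round(4).tolist()) for x,y in [(235,165),(280,150),(240,125)]])
print(r.get_state()['contact_force'],r.get_state()['time_s'])
```

```text
[([0.5418, 0.05, 0.123], [0.542, 0.0501, 0.122]), ([0.4572, 0.0327, 0.122], [0.457, 0.0326, 0.1242]), ([0.5616, 0.0176, 0.1231], [0.5615, 0.0176, 0.1238]), ([0.403, 0.0801, 0.1175], [0.3874, -0.001, 0.853])]
[([0.4792, 0.0211, 0.1219], [0.4791, 0.0218, 0.1212]), ([0.5728, 0.0673, 0.1221], [0.5727, 0.0654, 0.1238]), ([0.4834, 0.1515, 0.1225], [0.4833, 0.1527, 0.1216])]
[-0.44497805  0.39042042  0.37083909] 13.7667
```

View pics/s11.png

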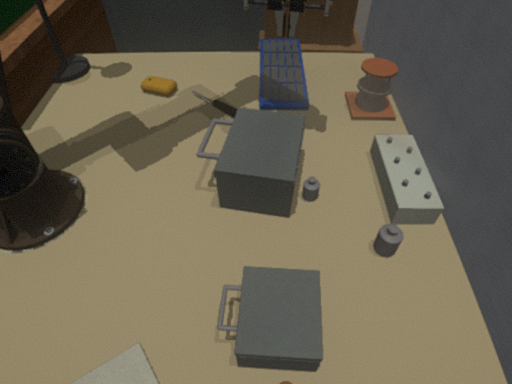

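The lid is shut: its corners around (225,110)–(305,195) match the first picture, and the lid-top depth agrees with the initial reading. The hand is clear and nothing else has moved.

```bash
python3 -c "
from plant import order
print(order.close_job())"
```

```text
the job is handed in; nothing more can be done
None
```

I tried out the repaired stay on the larger case: it locked open, folded when pressed, and the lid came down fully shut. The job is handed in at about 13.8 s; no verdict is reported.

- **Lift and lock:** I gripped the front handle with 20 N and lifted the lid to about 1.31 rad. After I let go, the lid stood on the stay alone. The depth picture put the finger bar at x -7, z 139 mm in the case frame, which is the locked position.
- **Fold and shut:** I pressed the finger bar down and back with the fingertips, the last reading under load being about 7 N. The knee passed straight, the lid fell shut by itself, and I withdrew the hand.
- **Last checks:** The lid top is at z 0.122–0.123 m, within about 2 mm of the start at the points I compared. The hand is well clear, the wrist force is at noise level, and nothing else looks moved.
- **Disagreements:** While lifting, the handle's path came out about 5 mm wider than my pose estimate. That gave forces up to about 26 N at the wrist, and I corrected the path partway. The 7 N on the bar was above the 1 to 4 N in the brief, though the arm was moving at the time.

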